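# Screw a rear shock's seal head home with a pin spanner

## Task

The bicycle rear shock standing in the vise has its seal head (the round aluminium collar with six pin holes in its top face) left short of home: take the pin spanner from the rubber mat, straddle the damper shaft with it and feel round until both pins drop right down into two opposite holes before anything turns. Screw the seal head clockwise until it stops hard home, keeping both pins in their holes while it turns. Then lift the spanner off and lay it gently back on the mat, pins down, leaving the other things where they are.

Things in the scene. Friction and masses are not known exactly. Their poses are not given: they have to be found in the camera images.
- spanner: Pin spanner, 168 mm long, about 140 g: flat open C of bare steel (outer radius 26, inner 12.5, 6 thick, its 21 mm mouth facing +x) with two pins below, on a straight handle along -x. Origin: on the C's axis midway between the pins, level with the pin tips; z up as it lies on the mat, pins down. Underside of the C is 6.5 mm above the origin. Centre of mass near x = -65 mm.
- grip (a point): Middle of the spanner's black handle grip, at (-85, 0, 9) mm in the spanner's frame, axes alike. The grip is a straight bar 20 wide (y), 18 high (z 0 to 18, so it lies on the mat), from x = -54 to -142 mm; a bare steel neck 16 wide, 6 thick joins it to the C.
- pin_a (a point): Tip of the pin at the spanner's y = +19 mm (x = 0, z = 0). The pins are 5 mm across and 6.5 long below the C, the last 1.8 mm tapered to 2.8 across.
- pin_b (a point): Tip of the pin at the spanner's y = -19 mm, like the other.
- handle_end (a point): Underside of the far end of the handle, in the spanner's frame at (-142, 0, 0) mm.
- face (a point): Centre of the seal head's flat top face, on the shaft's axis, 215 mm above the bench; z up, x and y as the vise's, not the holes'. The seal head is 52 mm across, with six holes 7 mm across and 8 deep every 60 degrees on a circle of radius 19 mm. Where they lie round the circle varies, is not given and cannot be told from the joint's value: look or feel for it.
- seal_head (a joint): Angle of the seal head in its thread, rad: grows as it is screwed in (clockwise seen from above); 0 is hard home against its stop. Starts 0.8 to 1.15 short of that. Turning it takes about 0.55 N m either way, so a light drag of the pins over its face does not turn it; it does not noticeably sink as it turns.
- mat: Black rubber mat fixed on the bench, 300 (x) by 250 (y) by 4 mm; origin under its centre on the bench, z up.
- vise: Blue bench vise fixed to the bench, jaws gripping the lower eyelet of the shock. Origin on the bench under the shock's axis; its screw handle reaches to x = -170 mm, at most 80 mm high; jaws 104 mm wide (y), 120 mm high; its rear reaches x = +100 mm.
- coil_spring: Bystander beside the vise: steel shock spring standing upright, 64 mm across, 130 high; origin under its centre.
- grease_tub: Bystander beside the vise: white tub, 60 mm across, 55 high; origin under its centre.
- hook_spanner: Bystander on the mat: flat bare steel hook spanner without pins, 182 mm long, 6 thick; origin on the axis of its open head (outer radius 34), handle along -x.
- eyelet: Bystander on the mat: black shock eyelet with a brass bush, 45 x 26 x 24 mm; origin under the middle of the bush.
- oil_bottle: Bystander at the back: grey bottle, 52 mm across, 150 high; origin under its centre.
- sprockets: Bystander at the back: small stack of steel sprockets, 100 mm across, 20 high; origin under its centre.
- open_wrench: Bystander at the back: open-ended steel wrench lying flat, 170 mm long.
- shaft_top (a point): Top end of the polished damper shaft, 12 mm across, standing up out of the middle of the seal head's face by 34 mm. Nothing but the shaft stands higher than the face within 80 mm of it; the shock below is at most 52 mm across, save its reservoir (39 mm across, axis at the vise's x = 56 mm, top 25 mm below the face).
Mind the look-alikes: they are no part of the job. Leave any turquoise or yellow look-alike of the spanner alone.

How it is judged:
By the outcome, as a careful person would: the job done as asked, in the order asked, and still so for the second after the job is handed in, with the robot touching nothing.
It also fails if it takes over 69 s, if anything falls off the work surface, if the arm or the gripper's body presses on something with over 40 N, if the wrist force passes 120 N, or if a joint passes its speed limit or range.

## Robot

A 6-joint arm with a two-finger parallel gripper is mounted at the origin on the work surface. World frame = base frame: x ahead of the robot, y to its left, z up, the work surface at z = 0. Lengths are in m, angles in rad, forces in N, time in s.
With the tool pointing down it reaches from about 0.275 to 0.825 m from the base axis. Payload 4.9 kg.
Tool frame: the origin (TCP) lies at the very end of the fingers, on their centre line; the grasp point (between the pads) lies 19 mm behind it; z points along the fingers, y is the line along which they close (so a half turn about z gives the same grasp; the last joint's range is limited). The gripper opens to 85 mm and grips with 20 to 120 N. Pads are 22 mm wide; open, the fingers measure 114 mm over their backs; the gripper's body (76 mm by 85 mm) begins 54 mm behind the grasp point. The pads swing forward as they close: fully open they stand 13 mm farther back than shut.
Start: joints at [0.986, 0.326, -0.193, 1.052, 0, 1.437], TCP at [0.24, 0.495, 0.231] pointing down, gripper open.
Joint ranges: [-2.65, 2.65], [-0.97, 1.79], [-1.3, 1.35], [-1.93, 2.1], [-1.47, 1.37], [-3.14, 3.14]. Speed limits (rad/s): [2.57, 2.57, 3.14, 3.14, 3.14, 3.14].

## Interface

Orientations are given as a unit quaternion [x, y, z, w].
In Python, from plant import robot, hand, solver, snapshot, get_calibration, workorder, models, status gives the robot as it stands. The module is installed in compiled form; this text tells all that it offers. Calls block until the motion is done:
- robot.move_ptp(position, orientation): joint-space move of the TCP to a pose.
- robot.servo_line(position, frame=None, v=0.15, f_stop=None): straight line of the TCP; frame=None keeps the orientation; v is the mean speed in m/s. With f_stop (N) it stops when the force on the tool has changed by that much, and returns True; else False.
- robot.move_joints(angles): joint-space move.
- hand.gripper_to(opening, strength=None): finger opening in m; strength is the grip in N (None keeps the last); returns when the fingers have stopped.
- robot.wait(seconds).
- solver.solve_ik(position, orientation): joint angles nearest the present ones, or None.
- snapshot(name): name is "side" or "top" or "wrist"; returns (picture, depth): 400x640x3 uint8, red, green, blue; 400x640 float32, m along the optical axis (not along the pixel's ray), 0 where there is no reading.
- get_calibration(name): a dict with "K" (3x3 intrinsics, pixels), "dist" ([k1, k2, p1, p2, k3] as OpenCV has them; the pictures are not rectified), "xyz" and "orientation" of the camera in the world; the wrist camera has in their place "tool_from_camera" (4x4, takes a point from camera to tool coordinates, whose origin is the TCP and whose axes are the flange's). Camera axes: x right, y down, z forward; pixel columns grow to the right and rows downward; lengths in m; the calibration is good to about 2 mm. A picture is of the moment at which its call begins: read the wrist's pose just before it. get_calibration takes no time and is no camera call.
A pose or a line that the arm cannot do raises robot.IKError and nothing moves.
- workorder.job_done(): hands the job in; it is judged then, once.
Trained networks look in the newest picture that a camera, given by its name, has taken for a name from the list of things; names that differ only in an ending like _2 or _b are one class to them, and where a whole thing is asked for, a point or a joint stands for the part that bears it (a point fixed in the world has none). Each returns a list of dicts, best first, with "confidence" (0 to 1); they miss things now and then, are a little off and sometimes report something else, mostly with a low value. They report only what shows in the picture. A call takes as long as a camera call. They do not tell look-alikes from the thing itself.
- models.recognise(camera, thing): "centre" ([x, y, z] in m, in the coordinates of the camera as it stood for that picture, good to about 4 mm: the middle of the surface that is visible of it).
- models.landmark_of(camera, thing): "centre" ([x, y, z] in m, in the coordinates of the camera as it stood for that picture, good to about 4 mm: a listed point, or the origin of a listed thing).
Readings, each from a call of its own:
- status.get_t(): time.
- status.get_joint_positions(): joint angles.
- status.get_qd(): joint speeds.
- status.get_tau(): joint torques, N m.
- status.get_tool_pos(): TCP position.
- status.get_ee_rot(): TCP orientation.
- status.get_wrist_force(): force on the tool from outside, world axes, zero at the start.
- status.get_ft_torque(): the same for the moment, N m.
- status.get_width(): finger opening in m.
- status.get_grip_force(): force on a finger pad.
Only numpy, scipy, OpenCV 4.12 (cv2) and the standard library are available. Lean on these libraries where they do the work, as an engineer would, in place of code of your own. Each camera call takes 0.05 s, during which the arm holds its last target. There are 200 camera calls.

## Working session

There is one attempt and no reset: what is moved stays moved. The work goes in short steps, each a Python script; the robot and the scene stay as the last script left them, time stands still between calls to the robot, and variables do not carry over. Pictures are saved under pics/ and viewed, at most 10 in all, crops included, and the job is handed in when it is done.

```bash
mkdir -p pics; ls; cat > h.py <<'E'
import numpy as np, cv2
from scipy.spatial.transform import Rotation as R
from plant import robot, hand, solver, snapshot, get_calibration, workorder, models, status
def cam(name):
    c=get_calibration(name); T=np.eye(4)
    if 'tool_from_camera' in c:
        W=np.eye(4); W[:3,:3]=R.from_quat(status.get_ee_rot()).as_matrix(); W[:3,3]=status.get_tool_pos()
        T=W@np.array(c['tool_from_camera'])
    else:
        T[:3,:3]=R.from_quat(c['orientation']).as_matrix(); T[:3,3]=c['xyz']
    return np.array(c['K']),np.array(c['dist']),T
def w(T,p): return (T[:3,:3]@np.array(p)+T[:3,3])
def px(K,d,T,P):
    P=np.atleast_2d(P); X=(P-T[:3,3])@T[:3,:3]
    return cv2.projectPoints(X,np.zeros(3),np.zeros(3),K,d)[0][:,0]
def onplane(K,d,T,uv,z):
    n=cv2.undistortPoints(np.array(uv,float).reshape(-1,1,2),K,d)[:,0]
    r=np.c_[n,np.ones(len(n))]@T[:3,:3].T
    return T[:3,3]+r*((z-T[2,3])/r[:,2])[:,None]
def save(n,im,s=1): cv2.imwrite('pics/'+n+'.png',cv2.resize(im[:,:,::-1],None,fx=s,fy=s,interpolation=cv2.INTER_CUBIC))
E
python3 - <<'E'
from h import *
for c in ['top','side']:
    K,d,T=cam(c); im,dp=snapshot(c); save(c,im,1.25); print(c,T[:3,3].round(3),K[0,0])
    for t in ['spanner','grip','pin_a','handle_end','face','shaft_top','mat','vise','hook_spanner','eyelet','coil_spring','grease_tub']:
        for r in models.landmark_of(c,t)[:3]:
            p=w(T,r['centre']); print(t,round(r['confidence'],2),p.round(3),px(K,d,T,p)[0].round())
print(status.get_t())
E
```

```text
pics
top [0.373 0.005 1.215] 405.2030655112396
spanner 0.93 [0.408 0.077 0.003] [284. 240.]
spanner 0.74 [ 0.604 -0.2    0.004] [375. 174.]
spanner 0.61 [ 0.175 -0.332 -0.   ] [423. 316.]
grip 0.83 [0.443 0.    0.005] [310. 228.]
grip 0.71 [ 0.252 -0.285  0.014] [407. 291.]
grip 0.55 [ 0.527 -0.181  0.013] [370. 199.]
pin_a 0.98 [ 0.183 -0.347  0.001] [428. 313.]
pin_a 0.9 [0.424 0.086 0.001] [281. 235.]
pin_a 0.75 [ 0.608 -0.184  0.003] [370. 173.]
handle_end 0.95 [ 0.297 -0.258  0.001] [397. 276.]
handle_end 0.93 [ 0.475 -0.052 -0.002] [327. 217.]
handle_end 0.67 [ 0.466 -0.171  0.003] [367. 219.]
face 0.59 [0.52  0.234 0.214] [216. 193.]
shaft_top 0.61 [0.519 0.234 0.252] [212. 191.]
mat 0.78 [ 0.55  -0.231  0.002] [385. 192.]
mat 0.22 [0.522 0.232 0.214] [216. 192.]
vise 0.96 [0.524 0.232 0.001] [232. 202.]
hook_spanner 0.67 [ 0.606 -0.333  0.003] [418. 173.]
eyelet 0.61 [ 0.524 -0.182  0.012] [370. 200.]
coil_spring 0.96 [ 0.543  0.36  -0.002] [190. 196.]
grease_tub 0.89 [0.566 0.116 0.002] [271. 188.]
side [ 0.38  -0.941  0.991] 499.8594334711198
spanner 0.88 [ 0.173 -0.336  0.
[... 495 characters left out ...]
.76 [ 0.465 -0.174  0.004] [332. 291.]
face 0.61 [0.518 0.232 0.213] [339. 127.]
shaft_top 0.59 [0.516 0.23  0.246] [338. 118.]
mat 0.63 [ 0.551 -0.235 -0.003] [370. 311.]
mat 0.51 [ 0.469 -0.173  0.001] [333. 291.]
vise 0.84 [ 0.518  0.233 -0.   ] [337. 185.]
vise 0.73 [ 0.762 -0.248  0.001] [458. 309.]
vise 0.47 [ 0.668 -0.267  0.006] [421. 317.]
hook_spanner 0.8 [ 0.595 -0.329  0.008] [396. 342.]
hook_spanner 0.7 [ 0.521 -0.185  0.01 ] [355. 292.]
hook_spanner 0.55 [ 0.564  0.118 -0.002] [357. 211.]
eyelet 0.75 [ 0.664 -0.267  0.008] [420. 317.]
eyelet 0.59 [ 0.595 -0.33   0.004] [396. 343.]
eyelet 0.52 [0.517 0.23  0.248] [338. 117.]
grease_tub 0.84 [ 0.565  0.117 -0.   ] [357. 210.]
1.3
```

View pics/top.png

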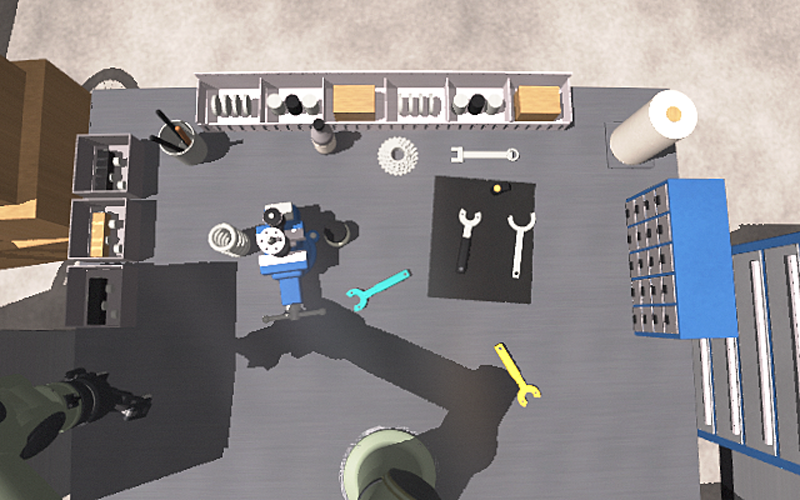

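View pics/side.png

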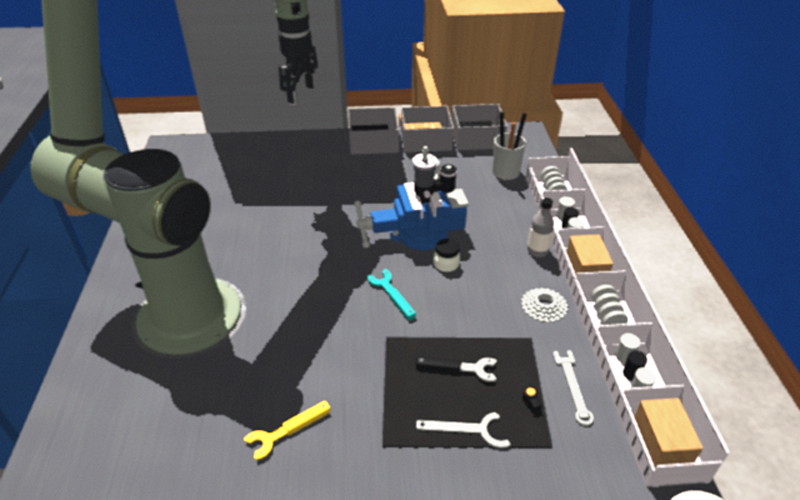

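Top view: the real spanner (grey C, black grip) lies on the mat at (468,215)–(462,270). The hook spanner is to its right at (520,245), and the cyan and yellow look-alikes lie on the bench. The shock with its face is at (270,237). The side view agrees. Next I look at the face from close by with the wrist camera.

```bash
python3 - <<'E'
from h import *
c=get_calibration('wrist'); X=np.array(c['tool_from_camera']); print(X.round(4),np.array(c['K']).round(1).tolist(),c['dist'])
q=status.get_ee_rot(); print(q, R.from_quat(q).as_euler('xyz'))
Rd=R.from_quat(q)
def aim(P,dist,yaw):
    # tool down, tool x at yaw; optical axis through P at camera depth dist
    Rt=R.from_matrix([[np.cos(yaw),np.sin(yaw),0],[np.sin(yaw),-np.cos(yaw),0],[0,0,-1]])
    ax=X[:3,2]; cam=np.array(P)-Rt.apply(ax)*dist
    return cam-Rt.apply(X[:3,3]), Rt.as_quat()
for yaw in np.arange(-3.1,3.2,0.5):
    p,qq=aim([.519,.232,.215],.2,yaw); j=solver.solve_ik(p,qq); print(round(yaw,2),p.round(3),None if j is None else np.round(j,2))
E
```

```text
[[-5.000e-04 -9.615e-01 -2.748e-01  6.950e-02]
 [ 1.000e+00 -5.000e-04 -2.000e-04  4.000e-04]
 [ 1.000e-04 -2.748e-01  9.615e-01 -1.427e-01]
 [ 0.000e+00  0.000e+00  0.000e+00  1.000e+00]] [[343.8, 0.0, 322.9], [0.0, 343.8, 193.8], [0.0, 0.0, 1.0]] [-0.06941682  0.          0.          0.          0.        ]
[ 2.23492028e-01  9.74705757e-01  1.08955594e-05 -8.44073382e-06] [ 3.14157519e+00 -2.13246050e-05  2.69080134e+00]
-3.1 [0.534 0.232 0.265] [ 0.28  0.37 -0.05  1.16  0.    0.24]
-2.6 [0.532 0.239 0.265] [ 0.3   0.37 -0.04  1.16  0.   -0.25]
-2.1 [0.527 0.244 0.265] [ 0.31  0.37 -0.05  1.16  0.   -0.73]
-1.6 [0.52  0.247 0.265] [ 0.31  0.35 -0.07  1.15  0.   -1.23]
-1.1 [0.513 0.245 0.265] [ 0.32  0.34 -0.08  1.14  0.   -1.73]
-0.6 [0.507 0.241 0.265] [ 0.31  0.33 -0.1   1.14  0.   -2.23]
-0.1 [0.505 0.234 0.265] [ 0.3   0.32 -0.12  1.13  0.   -2.74]
0.4 [0.505 0.227 0.265] [ 0.29  0.31 -0.12  1.13  0.    3.03]
0.9 [0.51  0.221 0.265] [ 0.28  0.32 -0.12  1.13  0.    2.52]
1.4 [0.516 0.218 0.265] [ 0.27  0.33 -0.11  1.14  0.    2.01]
1.9 [0.523 0.218 0.265] [ 0.26  0.34 -0.09  1.14  0.    1.51]
2.4 [0.529 0.222 0.265] [ 0.27  0.35 -0.07  1.15  0.    1.01]
2.9 [0.533 0.228 0.265] [ 0.28  0.36 -0.05  1.15  0.    0.52]
```

```bash
cat >> h.py <<'E'
X=np.array(get_calibration('wrist')['tool_from_camera'])
def Q(yaw): return R.from_matrix([[np.cos(yaw),np.sin(yaw),0],[np.sin(yaw),-np.cos(yaw),0],[0,0,-1]]).as_quat()
def aim(P,dist,yaw):
    Rt=R.from_quat(Q(yaw)); return np.array(P)-Rt.apply(X[:3,2])*dist-Rt.apply(X[:3,3]), Q(yaw)
E
python3 - <<'E'
from h import *
def look(n,things):
    K,d,T=cam('wrist'); im,dp=snapshot('wrist'); save(n,im); np.savez('pics/'+n,im=im,dp=dp,T=T)
    for t in things:
        for r in models.landmark_of('wrist',t)[:2]:
            p=w(T,r['centre']); print(n,t,round(r['confidence'],2),p.round(4),px(K,d,T,p)[0].round())
robot.move_ptp(*aim([.519,.232,.215],.24,-0.3)); print(status.get_t()); look('f1',['face','shaft_top'])
robot.move_ptp(*aim([.52,.23,.215],.26,-1.0)); look('f2',['face','shaft_top']); print(status.get_t())
robot.move_ptp(*aim([.55,-.19,.01],.30,-0.2)); print(status.get_t()); look('s1',['spanner','grip','pin_a','handle_end'])
robot.move_ptp(*aim([.56,-.19,.01],.22,-0.2)); print(status.get_t()); look('s2',['spanner','grip','pin_a','handle_end'])
a=cv2.imread('pics/f1.png');b=cv2.imread('pics/s2.png')
cv2.imwrite('pics/fs.png',cv2.resize(np.vstack([a[:,80:560],b[:,80:560]]),None,fx=.75,fy=.75))
E
```

```text
4.6167
f1 face 0.92 [0.5206 0.2352 0.2148] [319. 193.]
f1 face 0.62 [ 0.5645  0.1224 -0.0009] [396.  89.]
f1 shaft_top 0.78 [0.5233 0.2244 0.2504] [334. 200.]
f2 face 0.79 [0.5232 0.2342 0.2149] [317. 196.]
f2 shaft_top 0.94 [0.5217 0.2276 0.2526] [324. 205.]
5.6167
9.5417
s1 spanner 0.69 [ 0.6038 -0.2049  0.0037] [329. 129.]
s1 grip 0.82 [ 0.5256 -0.1846  0.0136] [323. 223.]
s1 pin_a 0.87 [ 0.6078 -0.1825  0.008 ] [301. 130.]
s1 pin_a 0.79 [ 0.6041 -0.2194  0.0067] [346. 126.]
s1 handle_end 0.78 [ 0.4697 -0.1699  0.0027] [320. 275.]
10.2
s2 grip 0.67 [ 0.5232 -0.1829  0.0139] [325. 250.]
s2 grip 0.5 [ 0.4464 -0.003   0.0124] [120. 375.]
s2 pin_a 0.89 [ 0.609  -0.1817  0.0075] [295. 119.]
s2 pin_a 0.67 [ 0.6022 -0.2206  0.0103] [360. 118.]
s2 handle_end 0.75 [ 0.4668 -0.1732  0.002 ] [327. 313.]
```

View pics/fs.png

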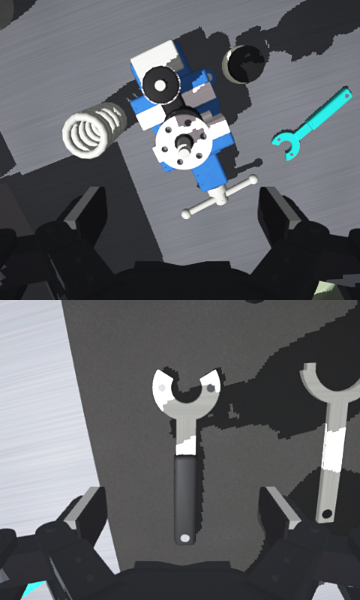

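f1 (top half) shows the face near (183,143) with its six dark holes, partly shadowed. s2 (bottom half) shows the C at (185,395) with pins left and right, and the black grip from (185,455) to (185,545). Now I fit the hole pattern and the spanner outline.

```bash
cat > fit.py <<'E'
from h import *
from scipy.optimize import minimize
K,d,_=cam('wrist')
def rect(n,c,z,half,s,yaw=0):
    D=np.load('pics/'+n+'.npz'); N=int(2*half/s)
    g=(np.arange(N)-N/2+.5)*s; u,v=np.meshgrid(g,g)
    x=c[0]+u*np.cos(yaw)-v*np.sin(yaw); y=c[1]+u*np.sin(yaw)+v*np.cos(yaw)
    m=px(K,d,D['T'],np.c_[x.ravel(),y.ravel(),np.full(x.size,z)]).astype(np.float32).reshape(N,N,2)
    return cv2.remap(D['im'],m,None,cv2.INTER_CUBIC)
def facefit(n,c0,z=.215,s=.00025,half=.035):
    im=rect(n,c0,z,half,s); g=cv2.GaussianBlur(cv2.cvtColor(im,cv2.COLOR_RGB2GRAY),(0,0),2).astype(np.float32)
    g=g/ (cv2.GaussianBlur(g,(0,0),25)+10)
    th=np.arange(0,2*np.pi,.4)
    def samp(x,y): return cv2.remap(g,(x/s+half/s-.5).astype(np.float32),(y/s+half/s-.5).astype(np.float32),cv2.INTER_LINEAR)
    def cost(p):
        a=p[2]/20*1.0+np.arange(6)*np.pi/3; hx=p[0]/1e3+.019*np.cos(a); hy=p[1]/1e3+.019*np.sin(a)
        ins=np.concatenate([samp((hx[:,None]+r*np.cos(th)).reshape(1,-1).repeat(1,0),(hy[:,None]+r*np.sin(th)).reshape(1,-1)).reshape(6,-1) for r in(.0,.0015,.0028)],1).mean(1)
        out=samp((hx[:,None]+.0048*np.cos(th)).reshape(1,-1),(hy[:,None]+.0048*np.sin(th)).reshape(1,-1)).reshape(6,-1).mean(1)
        return float((ins-out).clip(-.5,.1).mean())
    best=min((minimize(cost,[a,b,c*20],method='Nelder-Mead',options=dict(initial_simplex=np.array([a,b,c*20])+np.array([[0,0,0],[1.5,0,0],[0,1.5,0],[0,0,2]]))) for a in(-3,0,3) for b in(-3,0,3) for c in np.arange(0,1.04,.17)),key=lambda r:r.fun)
    p=best.x; c=np.array(c0[:2])+p[:2]/1e3; ph=(p[2]/20)%(np.pi/3)
    for k in range(6):
        a=ph+k*np.pi/3; cv2.circle(im,tuple(((p[:2]/1e3+.019*np.array([np.cos(a),np.sin(a)])+half)/s).astype(int).tolist()),14,(255,0,0),1)
    return c,ph,best.fun,im
E
python3 - <<'E'
from fit import *
o=[]
for n in('f1','f2'):
    c,ph,f,im=facefit(n,(.5215,.2345)); print(n,c.round(4),np.degrees(ph).round(1),round(f,3)); o.append(im)
for n in('s1','s2'):
    im=rect(n,(.605,-.2025),.0165,.035,.00025,-.2); o.append(im)
o2=[]
for n in('s1','s2'): o2.append(rect(n,(.535,-.187),.022,.07,.0005,-.2))
save('r1',np.vstack([np.hstack(o[:2]+o2[:1]),np.hstack(o[2:]+o2[1:])]),.9)
E
```

```text
f1 [0.5213 0.2322] 33.6 -0.5
f2 [0.52   0.2314] 31.8 -0.5
```

View pics/r1.png

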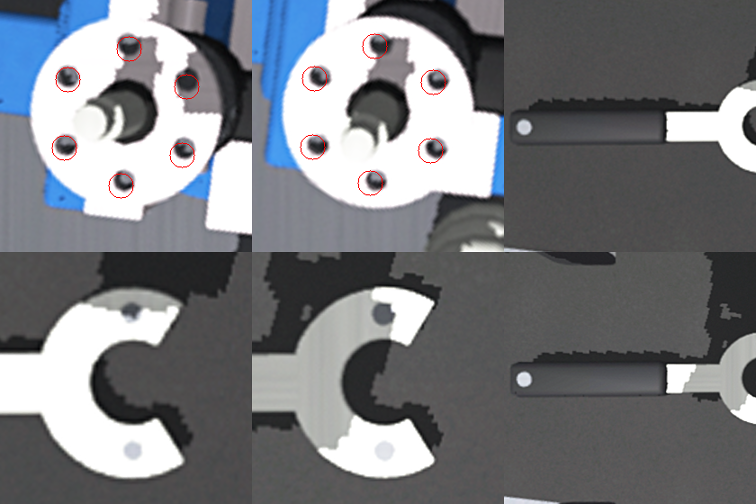

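Rectified views: the red circles sit within about 0.7 mm of the six holes, with the hole phase near 32.5°. The pin marks on the C are at (131,313)/(132,450) in both views, so the spanner origin is ≈ (0.6067, −0.2018) at yaw ≈ −0.203. The height agrees too. Now I grasp and lift it.

```bash
python3 - <<'E'
from h import *
yaw=-.203; O=np.array([.6067,-.2018]); g=O-.075*np.array([np.cos(yaw),np.sin(yaw)])
hand.gripper_to(.05,110)
robot.move_ptp([*g,.07],Q(yaw))
print(robot.servo_line([*g,.0065],v=.06,f_stop=6), status.get_tool_pos(), status.get_wrist_force())
hand.gripper_to(0.0,110); print(status.get_width(),status.get_grip_force(),status.get_wrist_force(),status.get_tool_pos())
robot.servo_line([*g,.05],v=.05); print(status.get_width(),status.get_wrist_force(),status.get_ft_torque())
robot.servo_line([*g,.28],v=.2)
y2=np.radians(2.5); C=np.array([.521,.2313]); u=np.array([np.cos(y2),np.sin(y2)])
p=C-u*(.075+.065)
print('ik',solver.solve_ik([*p,.30],Q(y2)))
robot.move_ptp([*p,.30],Q(y2)); print(status.get_joint_positions(),status.get_t())
robot.wait(.2)
K,d,T=cam('wrist'); im,dp=snapshot('wrist'); save('h1',im); np.savez('pics/h1',im=im,dp=dp,T=T)
print(status.get_tool_pos(),status.get_t())
E
```

```text
False [ 0.53361005 -0.18685622  0.00691216] [ 0.92185168  0.65418756 -0.31833865]
0.017370820647559848 108.30513954162598 [-0.46580772  0.67579386  5.47327088] [ 0.53359733 -0.18682189  0.00733283]
0.01721057669614076 [-0.15955916 -0.01354323 -2.07620295] [-0.00729926  0.03118947 -0.01296301]
ik [ 0.36663392  0.08420722 -0.32242455  1.16416456  0.         -2.81859197]
[ 3.66466275e-01  8.42762119e-02 -3.22424352e-01  1.16415436e+00
 -3.98120100e-05 -2.81854071e+00] 19.7417
[0.38115552 0.22518062 0.29996862] 19.9917
```

View pics/h1.png

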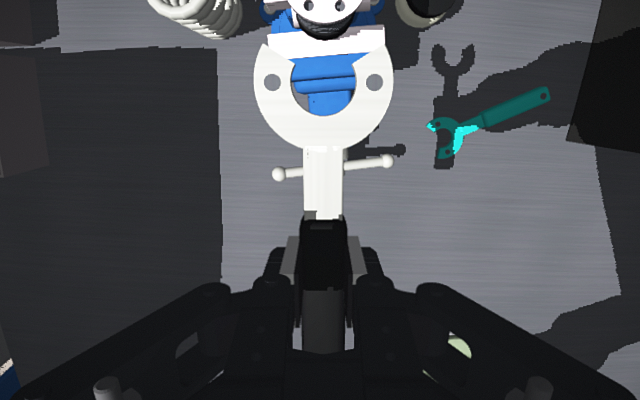

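h1: the C hangs in front of the fingers, level, with pin marks at (270,83) and (374,82). The face is only half in view at the top edge. I look past the spanner from both sides at the working yaw so camera bias cancels.

```bash
sed -i 's/clip(-.5,.1)/clip(-1.2,.1)/' fit.py; python3 - <<'E'
from fit import *
D=np.load('pics/h1.npz'); T=D['T']; tp=np.array([.38115552,.22518062,.29996862]); y2=np.radians(2.5)
P=onplane(K,d,T,[[269.7,82.7],[374,82.3]],tp[2]+.0092)
P=(P-tp)[:,:2]; Rz=np.array([[np.cos(y2),np.sin(y2)],[-np.sin(y2),np.cos(y2)]])
L=P@Rz.T; print('pins in yaw frame',L.round(4),'sep',np.linalg.norm(L[0]-L[1]),'mid',L.mean(0),'yaw',np.arctan2(-(L[0]-L[1])[0],(L[0]-L[1])[1]))
C=np.array([.521,.2313]); u=Rz[0]; v=Rz[1]; o=[]
for n,s in(('g1',-.085),('g2',.085)):
    p=C-u*.075+v*s; robot.move_ptp([*p,.31],Q(y2)); robot.wait(.15)
    _,_,T=cam('wrist'); im,dp=snapshot('wrist'); np.savez('pics/'+n,im=im,dp=dp,T=T)
    c,ph,f,r=facefit(n,C); print(n,c.round(4),np.degrees(ph).round(2),round(f,3)); o.append(r)
for n in('f1','f2'):
    c,ph,f,r=facefit(n,C); print(n,c.round(4),np.degrees(ph).round(2),round(f,3)); o.append(r)
save('r2',np.vstack([np.hstack(o[:2]),np.hstack(o[2:])])); print(status.get_t())
E
```

```text
pins in yaw frame [[ 0.0748  0.0202]
 [ 0.0749 -0.0187]] sep 0.0388968519590546 mid [0.07481558 0.00070185] yaw 0.002928043133000539
g1 [0.5215 0.2312] 31.76 -0.741
g2 [0.5215 0.2304] 31.02 -0.574
f1 [0.5214 0.2314] 31.89 -0.675
f2 [0.5214 0.2313] 32.11 -0.684
21.6167
```

View pics/r2.png

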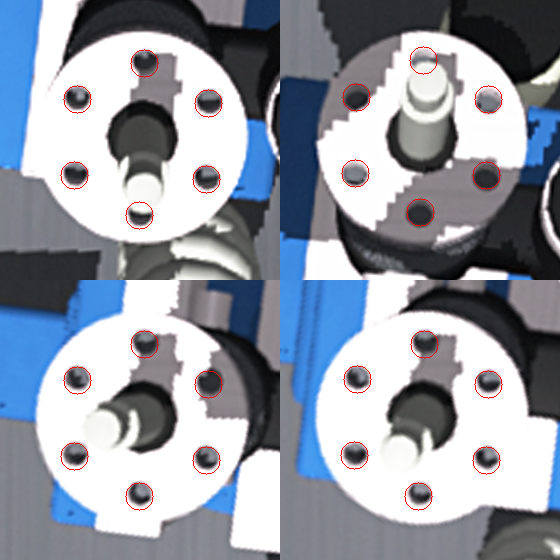

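All four views agree: centre (0.5214, 0.2312) with hole phase 31.8°, circles right on the holes. I lower the spanner and feel for them.

```bash
cat >> h.py <<'E'
C=np.array([.5214,.2312]); H=np.array([.0748,.0006]); DY=.003
def pose(sy,z,dx=0,dy=0):
    y=sy-DY; c,s=np.cos(y),np.sin(y)
    return [C[0]+dx-(c*H[0]-s*H[1]),C[1]+dy-(s*H[0]+c*H[1]),z],Q(y)
def st(): return 'tcp',np.round(status.get_tool_pos(),4),'F',np.round(status.get_wrist_force(),1),'M',np.round(status.get_ft_torque(),2),round(status.get_t(),2)
E
python3 - <<'E'
from h import *
a=np.radians(1.8)
robot.move_ptp(*pose(a,.31)); robot.wait(.1); print(*st())
print(robot.servo_line(pose(a,.226)[0],v=.1,f_stop=6)); print(*st())
print(robot.servo_line(pose(a,.2105)[0],v=.015,f_stop=4)); print(*st())
robot.wait(.2); print(*st())
K,d,T=cam('wrist'); im,dp=snapshot('wrist'); save('i1',im[:260,140:500],1.6); np.savez('pics/i1',im=im,dp=dp,T=T)
E
```

```text
tcp [0.447  0.2284 0.3103] F [-0.   0.2 -1.6] M [ 0.01  0.03 -0.04] 22.15
False
tcp [0.4471 0.2288 0.2266] F [ 0.2 -0.4 -1.5] M [-0.01  0.01  0.02] 23.14
True
tcp [0.4465 0.2284 0.2113] F [-0.7 -0.1  4.6] M [ 0.02 -0.2   0.01] 24.06
tcp [0.4464 0.2284 0.2111] F [0.1 0.1 4.4] M [ 0.08 -0.36 -0.04] 24.26
```

View pics/i1.png

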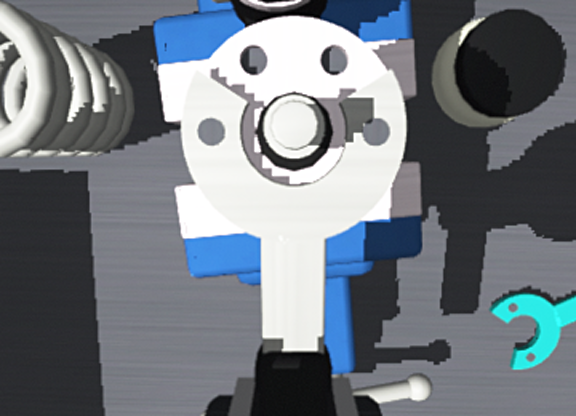

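i1: the C sits around the shaft over the face, the pins line up with the holes across, and two more holes show in the mouth at (253,60) and (333,60). Depth will confirm it is seated. Then I turn with the torque watched.

```bash
cat > turn.py <<'E'
from h import *
def tau():
    t=np.array(status.get_tool_pos())[:2]-C; F=np.array(status.get_wrist_force()); return t[0]*F[1]-t[1]*F[0]+status.get_ft_torque()[2],F
def seat(n):
    K,d,T=cam('wrist'); im,dp=snapshot('wrist'); np.savez('pics/'+n,im=im,dp=dp,T=T)
    tp=np.array(status.get_tool_pos()); Rt=R.from_quat(status.get_ee_rot())
    v,u=np.mgrid[0:400:1,0:640:1]; m=dp>0; nn=cv2.undistortPoints(np.c_[u[m],v[m]].astype(float).reshape(-1,1,2),K,d)[:,0]
    W=(np.c_[nn,np.ones(len(nn))]*dp[m][:,None])@T[:3,:3].T+T[:3,3]
    L=Rt.inv().apply(W-tp)[:,:2]-[H[0],-H[1]]; r=np.hypot(*L.T); a=np.abs(np.degrees(np.arctan2(L[:,1],L[:,0])))
    f=lambda k:(np.median(W[k,2]).round(4),k.sum())
    print('face',f((r>15)&(r<24)&(a<12)),'C back',f((r>15)&(r<24)&(a>140)),'C left/right',f((r>22)&(r<25)&(L[:,1]>0)&(abs(a-90)<25)),f((r>22)&(r<25)&(L[:,1]<0)&(abs(a-90)<25)))
E
python3 - <<'E'
from turn import *
seat('i2')
a=np.radians(1.8)
for k in range(1,7):
    s=a-.04*k; p,q=pose(s,.2108); st_=robot.servo_line(p,q,v=.03,f_stop=25); t,F=tau(); print(k,st_,round(t,2),F.round(1),np.round(status.get_tool_pos()[2],4))
    if abs(t)>1.2: break
seat('i3'); print(*st())
E
```

```text
face (np.float64(nan), np.int64(0)) C back (np.float64(nan), np.int64(0)) C left/right (np.float64(nan), np.int64(0)) (np.float64(nan), np.int64(0))
1 False 0.06 [-1.4 -2.2  6. ] 0.2111
2 False 0.03 [-1.2 -2.2  6. ] 0.211
3 False 0.37 [-1.9 -3.8  6.1] 0.211
4 False 0.33 [-2.8 -2.6  6.6] 0.211
5 False 0.4 [-2.3 -3.4  7.3] 0.211
6 False 0.19 [-1.5 -1.8  6.8] 0.211
face (np.float64(nan), np.int64(0)) C back (np.float64(nan), np.int64(0)) C left/right (np.float64(nan), np.int64(0)) (np.float64(nan), np.int64(0))
tcp [0.448  0.2455 0.211 ] F [-1.6 -2.2  6.2] M [-0.72  0.04  0.14] 25.93
  return _methods._mean(a, axis=axis, dtype=dtype,
  ret = ret.dtype.type(ret / rcount)
```

```bash
python3 - <<'E'
from h import *
a=[np.load(f'pics/{n}.npz')['im'][0:160,220:430] for n in('i1','i3')]
save('cmp',np.hstack(a),1.9); D=np.load('pics/i3.npz')['dp']; print(D[60:160:20,250:390:20].round(3))
E
```

```text
[[0.218 0.124 0.129 0.13  0.128 0.129 0.124]
 [0.22  0.124 0.127 0.1   0.1   0.132 0.125]
 [0.341 0.129 0.127 0.134 0.133 0.133 0.128]
 [0.345 0.13  0.13  0.129 0.129 0.131 0.131]
 [0.351 0.232 0.131 0.132 0.133 0.132 0.234]]
```

View pics/cmp.png

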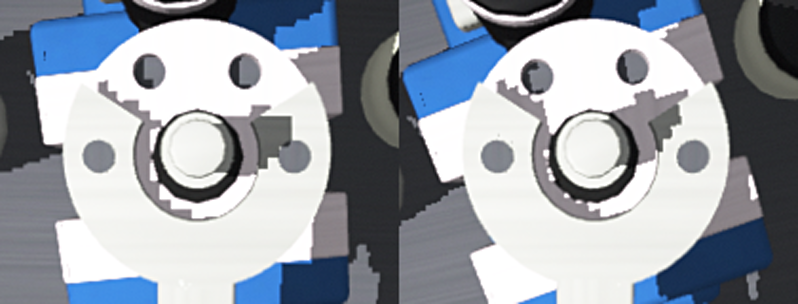

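```bash
python3 - <<'E'
from h import *
K,d,_=cam('wrist')
for n in('i1','i2','i3'):
    D=np.load(f'pics/{n}.npz'); dp,T=D['dp'],D['T']
    W=T@np.linalg.inv(X); tp=W[:3,3]
    v,u=np.mgrid[0:400,0:640]; m=dp>0; nn=cv2.undistortPoints(np.c_[u[m],v[m]].astype(float).reshape(-1,1,2),K,d)[:,0]
    P=(np.c_[nn,np.ones(len(nn))]*dp[m][:,None])@T[:3,:3].T+T[:3,3]
    L=((P-tp)@W[:3,:3])*1e3; x=L[:,0]-74.8; y=-L[:,1]-.6; r=np.hypot(x,y); a=np.degrees(np.arctan2(y,x))
    f=lambda k:(round(float(np.median(P[k,2])),4),int(k.sum()))
    print(n,'face',f((r>15)&(r<24)&(abs(a)<12)),'back',f((r>15)&(r<24)&(abs(a)>140)),'L',f((r>15)&(r<25)&(abs(a-90)<25)),'R',f((r>15)&(r<25)&(abs(a+90)<25)))
E
```

```text
i1 face (0.2152, 552) back (0.221, 1672) L (0.2214, 1313) R (0.2214, 1318)
i2 face (0.2152, 553) back (0.221, 1679) L (0.2214, 1315) R (0.2214, 1321)
i3 face (0.2152, 555) back (0.221, 1683) L (0.2214, 1314) R (0.2214, 1313)
```

Depth puts the C top 6.1 mm above the face (0.2213 against 0.2152) with both sides level, so it is fully seated before and after the first turn. I carry on turning.

```bash
python3 - <<'E'
from turn import *
a=np.radians(1.8); hot=0
for k in range(7,36):
    s=a-.04*k; p,q=pose(s,.2109); st_=robot.servo_line(p,q,v=.035,f_stop=25); t,F=tau()
    yaw=R.from_quat(status.get_ee_rot()).as_matrix(); y=np.arctan2(yaw[1,0],yaw[0,0])
    print(k,st_,round(t,2),F.round(1),status.get_ft_torque()[2].round(2),'yawerr',round(y-(s-DY),4),round(status.get_tool_pos()[2],4))
    if abs(t)>1.3 or st_: break
print(*st())
K,d,T=cam('wrist'); im,dp=snapshot('wrist'); np.savez('pics/i4',im=im,dp=dp,T=T); save('i4',im[0:160,220:430],1.9)
E
```

```text
7 False 0.34 [-2.2 -3.   5.9] 0.09 yawerr 0.0012 0.211
8 False 0.33 [-1.4 -2.5  5.9] 0.12 yawerr 0.0012 0.211
9 False 0.24 [-1.8 -2.   5.6] 0.06 yawerr 0.0012 0.211
10 False 0.38 [-2.1 -2.6  5.8] 0.14 yawerr 0.0012 0.211
11 False 0.33 [-2.1 -2.7  5.5] 0.08 yawerr 0.0011 0.211
12 False 0.25 [-2.  -1.8  6.6] 0.06 yawerr 0.0012 0.211
13 False 0.28 [-1.7 -1.9  6.3] 0.09 yawerr 0.0012 0.211
14 False 0.4 [-2.  -3.5  5.7] 0.1 yawerr 0.0012 0.211
15 False 0.31 [-1.2 -2.5  5.5] 0.1 yawerr 0.0012 0.211
16 False 0.36 [-1.5 -2.6  6.2] 0.14 yawerr 0.0012 0.211
17 False 0.17 [-0.3 -1.6  6. ] 0.06 yawerr 0.0012 0.211
18 False 0.37 [-1.4 -2.3  6. ] 0.17 yawerr 0.0012 0.211
19 False 0.3 [-1.2 -2.4  5.8] 0.11 yawerr 0.0012 0.211
20 False 0.25 [-1.1 -2.7  6.2] 0.04 yawerr 0.0012 0.211
21 False 0.41 [-2.3 -3.5  6.9] 0.11 yawerr 0.0012 0.211
22 False 0.35 [-1.8 -2.7  6.4] 0.11 yawerr 0.0012 0.211
23 False 0.37 [-3.  -1.4  6.2] 0.14 yawerr 0.0012 0.211
24 False 0.28 [-1.3 -2.5  5.6] 0.09 yawerr 0.0012 0.211
25 False 0.33 [-1.2 -3.6  6.2] 0.1 yawerr 0.0013 0.211
26 False 0.29 [-0.9 -1.8  6.4] 0.16 yawerr 0.0013 0.211
27 False 0.39 [-2.6 -2.4  6.3] 0.14 yawerr 0.0013 0.211
28 False 0.28 [-1.  -1.7  6.3] 0.16 yawerr 0.0013 0.211
29 False 0.32 [-1.4 -3.5  6.2] 0.12 yawerr 0.0013 0.211
30 False 0.53 [-2.8 -3.3  6.1] 0.24 yawerr 0.0016 0.2109
31 False 1.51 [-5.2 -5.   7.4] 1.01 yawerr 0.0041 0.2108
tcp [0.493  0.2998 0.2108] F [-5.2 -5.   7.4] M [-1.2   0.76  1.01] 32.17
```

View pics/i4.png

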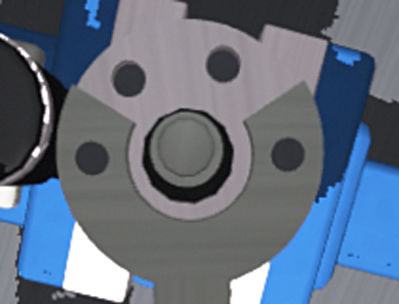

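The torque jumps from about 0.3 to 1.5 N m at 1.2 rad, with the holes still held in the same relation to the mouth (holes at (129,78) and (222,63)). That is the hard stop. I give it a small firm nudge, relax inside the play, lift off and lay it back.

```bash
python3 - <<'E'
from turn import *
a=np.radians(1.8); s=a-.04*31
p,q=pose(s-.015,.2109); print(robot.servo_line(p,q,v=.02,f_stop=25),tau())
for ds in (.0,.02,.035):
    p,q=pose(s+ds,.2112); robot.servo_line(p,q,v=.02,f_stop=25); print(ds,tau())
print(robot.servo_line(pose(s+.035,.235)[0],v=.04,f_stop=25),*st())
robot.servo_line(pose(s+.035,.31)[0],v=.12); print(*st())
K,d,T=cam('wrist'); im,dp=snapshot('wrist'); np.savez('pics/k1',im=im,dp=dp,T=T)
yaw=-.203; g=np.array([.6067,-.2018])-.075*np.array([np.cos(yaw),np.sin(yaw)])
robot.move_ptp([*g,.20],Q(yaw)); print(*st())
robot.servo_line([*g,.03],v=.12); robot.wait(.1); print(*st())
print(robot.servo_line([*g,.0055],v=.015,f_stop=2.5),*st())
E
```

```text
False (np.float64(1.9416229294317906), array([-6.38904331, -4.73048528,  7.8743407 ]))
0.0 (np.float64(1.3256331135728041), array([-3.30606856, -3.86733331,  7.16180493]))
0.02 (np.float64(0.9038127349318129), array([-2.04796919, -2.65561677,  5.37963517]))
0.035 (np.float64(0.7238442877202664), array([-2.74936886, -3.42316816,  5.08480988]))
False tcp [0.492  0.3003 0.235 ] F [ 0.   0.8 -2.2] M [ 0.05  0.01 -0.04] 33.97
tcp [0.4918 0.2999 0.3092] F [ 1.   0.6 -1.1] M [-0.    0.02  0.03] 34.74
tcp [ 0.5333 -0.1865  0.2   ] F [ 0.2 -0.2 -1.2] M [-0.   -0.01 -0.02] 38.46
tcp [ 0.5338 -0.1869  0.0307] F [-0.1  0.1 -1.8] M [0.02 0.01 0.03] 40.12
True tcp [ 0.5332 -0.1867  0.0073] F [0.3 0.6 5.9] M [ 0.   -0.06 -0.01] 41.48
```

```bash
python3 - <<'E'
from fit import *
hand.gripper_to(.05); p=np.array(status.get_tool_pos())
robot.servo_line([p[0],p[1],.10],v=.08); print(*st(),status.get_width())
robot.move_ptp(*aim([.56,-.19,.01],.24,-0.2)); robot.wait(.1)
_,_,T=cam('wrist'); im,_=snapshot('wrist'); save('s9',im,.6); a=cv2.imread('pics/s9.png')
robot.move_ptp(*aim([.5214,.2312,.215],.24,-0.3)); robot.wait(.1)
_,_,T=cam('wrist'); im,dp=snapshot('wrist'); np.savez('pics/f9',im=im,dp=dp,T=T)
c,ph,f,r=facefit('f9',C); print(c,np.degrees(ph),f,status.get_t()); save('f9r',r)
b=cv2.resize(cv2.imread('pics/f9r.png'),(240,240)); cv2.imwrite('pics/end.png',np.hstack([a,b]))
E
```

```text
tcp [ 0.5315 -0.1859  0.0994] F [0.2 0.6 0.2] M [-0.01  0.06  0.04] 43.22 0.0498926239299839
[0.52099675 0.23134459] 29.15288632841639 -0.6316702961921692 48.2417
```

View pics/end.png

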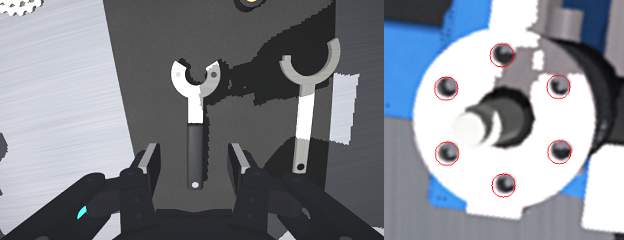

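The spanner lies on the mat where it was, pins down, with the hook spanner and eyelet in place. The holes moved about 62.7° (1.09 rad) clockwise, which fits the stop that was felt.

```bash
python3 -c "
from plant import workorder
print(workorder.job_done())"
```

```text
the job is handed in; nothing more can be done
None
```

The seal head is screwed hard home (about 1.09 rad clockwise, torque rising sharply at the stop), the spanner is back on the mat pins down, and the job is handed in at about 48 s.

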